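# Return the second setting gauge to its hook in the module cell

### The arm

A 6-joint arm with a two-finger parallel gripper is mounted at the origin on the work surface. World frame = base frame: x ahead of the robot, y to its left, z up, the work surface at z = 0. Lengths are in m, angles in rad, forces in N, time in s.
With the tool pointing down it reaches from about 0.35 to 0.85 m from the base axis. Payload 8.1 kg.
Tool frame: the origin (TCP) lies midway between the tips of the shut fingers; the grasp point (between the pads) lies 19 mm behind it; z points along the fingers, y is the line along which they close (so a half turn about z gives the same grasp; the last joint's range is limited). The gripper opens to 85 mm and grips with 20 to 120 N. Pads are 22 mm wide; open, the fingers measure 114 mm over their backs; the gripper's body (76 mm by 85 mm) begins 54 mm behind the grasp point. The pads swing forward as they close: fully open they stand 13 mm farther back than shut.
Start: joints at [1.032, 0.13, 1.488, -0, 1.523, -0.085], TCP at [0.263, 0.539, 0.198] pointing down, gripper open.
Joint ranges: [-2.96, 2.96], [-0.89, 2.26], [0.02, 2.5], [-1.34, 4.48], [0, 2.73], [-2.66, 2.66]. Speed limits (rad/s): [2.39, 2.39, 2.79, 3.14, 3.14, 3.14].

### API

Orientations are given as a unit quaternion [w, x, y, z].
In Python, from bench import bot gives the robot as it stands.
- The arm moves only by the tool carry_out, never from a script. Its argument "rows" is a list of rows, each a list of 4 numbers: the shift along the tool's x, y, z scaled (see below), then the turn about the tool's z scaled (see below). A call has 1 to 10 rows; each row is the pose to reach, as a shift and turn from the pose commanded when the call began, along the tool's axes at that moment, turning the shorter way round; what a row does not reach only later rows make up. The controller multiplies each number of a shift by 0.1 m and each number of a turn by 180 degrees. A row lasts 1/10 s, in which the tool goes at most 50 mm and 8.59 degrees, less where a joint would pass 70% of its speed; a pose out of reach is approached as far as the arm can. A call with a number of a shift or a turn outside -1 to 1 is refused whole. A call with a gripper value outside its range is refused whole. "hand" is the opening, from 0 (shut) to 1 (fully open), set as the call begins (left out, the last holds). The fingers move at their own pace and stop on an object; "force" is the grip in N (left out, the last holds). Time passes only in rows, so rows that repeat a pose let the fingers close. It gives the time, the measured TCP pose, the force, the opening and the grip force at its end, in the units of the state.
- bot.sense(): the state, without advancing time (a new reading comes with each control period).
- bot.grab_frame(name): name is "scene" or "top" or "wrist"; returns a dict with "img" (400x640x3 uint8, red, green, blue), "z_map" (400x640 float32, m along the optical axis (not along the pixel's ray), 0 where there is no reading), "fx", "fy", "cx", "cy" (pixels), "origin" and "orientation" of the camera in the world. Camera axes: x right, y down, z forward; pixel columns grow to the right and rows downward; lengths in m; the calibration is good to about 2 mm. A picture is of the moment at which its call begins.
- bot.job_done(): hands the job in; it is judged then, once.
The state is a dict: "time_s": time; "joints": joint angles; "dq": joint speeds; "joint_efforts": joint torques, N m; "eef_pos": TCP position; "ee_rot": TCP orientation; "wrist_force": force on the tool from outside, world axes, zero at the start; "moment": the same for the moment, N m; "finger_gap": opening from 0.0 (shut) to 1.0 (fully open); "finger_force": force on a finger pad.
Only numpy, scipy, OpenCV 4.12 (cv2) and the standard library are available. Lean on these libraries where they do the work, as an engineer would, in place of code of your own. Each camera call takes 0.05 s, during which the arm holds its last target. There are 200 camera calls.

### The job

Take the long-necked setting gauge out of its slotted white rest and hang it by its window on the upturned hook, in front of the wide gauge that already hangs there. Slide both gauges back along the bar together, gently and by feel, until the wide one has pushed the white ring of the stop behind it fully in, and leave the two hanging freely, face to face. The wide gauge must never come off the bar, and nothing else may be disturbed.

Things in the scene. Friction and masses are not known exactly. Their poses are not given: they have to be found in the camera images.
- hook: hook stand, fixed; origin at the centre of the underside of its 90 x 90 x 12 mm foot. A 22 mm square post (top at z = 171 mm) rises there. From it a level round bar of 10 mm dia, axis at z = 160 mm, runs along the hook's own -x for 157 mm; its end turns straight up (8 mm dia, centred at x = -157 mm, top at z = 179 mm).
- bar_root (a point): where the bar's axis meets the post: 160 mm above the hook's origin. On the bar a stop is clamped: a 40 mm dia black collar whose front face lies anywhere from 26 to 62 mm along the hook's -x from here (differs each time, not measured), with a white ring in its front.
- hook_tip (a point): top end of the upturned tip, 19 mm above the bar's axis, 157 mm along -x from the post.
- ring (a joint): the white ring of the stop, 36 mm dia, round the bar: 0 = standing 8 mm proud of the black collar's front face, 0.006 = fully pressed in (2 mm proud). It moves towards the post (hook +x), takes about 2 N, stays where it is pushed, and is rigid at the end of its travel; count it fully in from 0.0045. Its end is felt as a clear rise of force.
- wide_gauge: wide aluminium plate, about 220 g, 12 mm thick (its x), 76 wide (y), 110 tall (z), origin at the centre of its underside. Window 26 mm wide, z = 50 to 96 mm, its roof an inverted V (45 deg slopes) that rides on the bar. It hangs across the bar, x along the hook's x, centre 88 to 103 mm along -x from the hook's origin, and slides on the bar against 1 to 5 N of friction.
- wide_apex (a point): apex of the wide gauge's window roof, in the middle of its thickness; hanging on the bar it lies 7 mm above the bar's axis.
- necked_gauge: long-necked aluminium plate, about 170 g, same from both faces, 12 mm thick (its x), 50 wide (y), 190 tall (z), origin at the centre of its underside. Window 26 mm wide, z = 70 to 116 mm, with the same V roof; shoulder to 130 mm; above it a neck 24 mm wide (y), 12 thick, z = 130 to 190 mm, to grasp across its width. It starts upright in the rest.
- neck_apex (a point): apex of the long-necked gauge's window roof, mid thickness; hanging on the bar it lies 7 mm above the bar's axis, i.e. at z = 167 mm in the hook's frame.
- neck_grip (a point): grasp point on the neck of the long-necked gauge, 160 mm above its underside, 44 mm above its roof apex. The plate may pitch in the fingers while it is pushed along the bar, and swing back when let go.
- rest: white plastic slotted rest, fixed, 75 x 90 x 40 mm, origin at the centre of its underside. The gauge stands in a slot 16 mm (x) by 54 mm (y), 25 mm deep, floor at z = 15 mm.
- clamp_arm: bystander, leave alone: aluminium clamp arm, 110 x 28 x 14 mm bar with a round grey pad, lying flat between the hook and the rest; origin at the centre of its underside.
- pom_block: bystander, leave alone: small white plastic block 50 x 30 x 30 mm; origin at the centre of its underside.
- locator: bystander, leave alone: steel locating pin 46 mm tall on a 40 mm foot; origin at the centre of its underside.
- driver: bystander, leave alone: screwdriver lying flat; origin at the centre of its underside.
- bin: bystander, leave alone: grey open bin 120 x 160 x 60 mm; origin at the centre of its underside.
- sleeve: bystander, leave alone: dark steel cylinder 36 mm dia, 50 mm tall; origin at the centre of its underside.
- spacer: bystander, leave alone: white plastic ring 44 mm dia, 15 mm tall; origin at the centre of its underside.
Mind the look-alikes: they are no part of the job. What is shaped like the necked_gauge but blue or yellow is not meant.

How it is judged:
On the way, in this order (a step that is already met when the one before it is completed fails the run):
1. the long-necked gauge is lifted out of the rest (z of necked_gauge in the frame of rest above 0.045 m), for 0.1 s.
2. the long-necked gauge's window roof lies on the bar between the upturned tip and the post (z of neck_apex in the frame of hook between 0.16 and 0.174 m and y of neck_apex in the frame of hook between -0.007 and 0.007 m and x of neck_apex in the frame of hook between -0.15 and -0.035 m), for 0.2 s.
At the end, for the whole second after the job is handed in: Both gauges hang at rest by their window roofs on the bar (apex within 7 mm of its place above the bar's axis), upright within 0.2 rad, between tip and post; the stop's ring is pressed in by more than 4.5 of its 6 mm; the gauges lie face to face (apexes less than 18 mm apart; 12 mm is touching) (all of step 2 and not (z of wide_apex in the frame of hook below 0.159 m or z of wide_apex in the frame of hook above 0.177 m or x of wide_apex in the frame of hook below -0.15 m) and value of joint ring above 0.0045 m and distance between wide_apex and neck_apex below 0.018 m and z of wide_apex in the frame of necked_gauge above 0.1 m and angle between each of necked_gauge, wide_gauge's own z axis and vertical below 0.2 rad and linear speed of each of necked_gauge, wide_gauge below 0.03 m/s).
It fails at once if the long-necked gauge or the arm presses on the wide gauge with more than 18 N (contact force between any of necked_gauge, the arm and wide_gauge above 18 N).
It fails at once if the wide gauge comes off the bar (its roof more than about 8 mm off its place, or past the tip) (z of wide_apex in the frame of hook below 0.159 m or z of wide_apex in the frame of hook above 0.177 m or x of wide_apex in the frame of hook below -0.15 m).
It fails at once if the long-necked gauge is pressed on the hook with more than 25 N (contact force between necked_gauge and hook above 25 N).
It fails at once if a bystander is moved by more than 20 mm (distance of any of clamp_arm, pom_block, locator, driver, bin, sleeve, spacer from where it was at the start of the episode above 0.02 m).
It also fails if it takes over 56 s, if anything falls off the work surface, if the arm or the gripper's body presses on something with over 40 N, if the wrist force passes 120 N, or if a joint passes its speed limit or range.

## Working session

There is one attempt and no reset: what is moved stays moved. The work goes in short steps, Python scripts to look and compute and a tool call to move; the robot and the scene stay as the last step left them, time stands still between calls to the robot, and variables do not carry over. Pictures are saved under pics/ and viewed, at most 10 in all, crops included, and the job is handed in when it is done.

Besides the shell and the picture viewer there is one more tool, called after "Request:" by a JSON object that holds its "method" and its "body", one argument or row to a line. carry_out: Moves the arm, as the interface text tells. Shifts and turns lie within -1 to 1; 1 stands for 0.1 m of shift or 180 degrees of turn. Its arguments: {"type":"object","properties":{"rows":{"type":"array"},"hand":{"type":"number"},"force":{"type":"number"}},"required":["rows"]}

```bash
mkdir -p pics && ls && python3 - <<'E'
from bench import bot
import cv2, numpy as np
s=bot.sense();print(s)
for n in("scene","top"):
    f=bot.grab_frame(n);cv2.imwrite(f"pics/{n}0.png",f["img"][:,:,::-1]);np.savez(f"{n}0.npz",**f)
    print(n,[f[k] for k in("fx","fy","cx","cy","origin","orientation")],(f["z_map"]>0).mean())
E
```

```text
pics
{'time_s': 0.0, 'joints': array([ 1.03163811e+00,  1.31145052e-01,  1.48926655e+00, -6.22360777e-06,
        1.52302868e+00, -8.54152125e-02]), 'dq': array([ 0.0004212 ,  0.00052454,  0.00030482, -0.00122936,  0.0002775 ,
        0.00122691]), 'joint_efforts': array([ 1.69047446e-03, -5.69382370e+01, -5.00564182e+01,  1.77780275e-04,
        1.46227199e-02, -1.68832253e-05]), 'eef_pos': array([0.26267376, 0.53876364, 0.19706112]), 'ee_rot': array([-2.80871906e-04,  2.24930058e-01,  9.74374474e-01, -8.80090949e-04]), 'wrist_force': array([-0.32491913, -1.0926281 ,  0.00356745]), 'moment': array([ 0.01668812, -0.04624899, -0.01455134]), 'finger_force': 0.0, 'finger_gap': 1.0021132233567276}
scene [364.5211707485817, 364.5211707485817, 317.72362521463845, 195.65921899896634, array([1.13109054, 0.39723343, 0.64550367]), array([-0.21624243,  0.4042511 ,  0.78973968, -0.40759231])] 0.9926796875
top [424.11890446836895, 424.11890446836895, 324.4526245846347, 201.9058188422875, array([ 0.37091342, -0.03927414,  1.25729894]), array([-0.0699513 ,  0.70837539, -0.70077347,  0.04719819])] 0.9960546875
```

View pics/scene0.png

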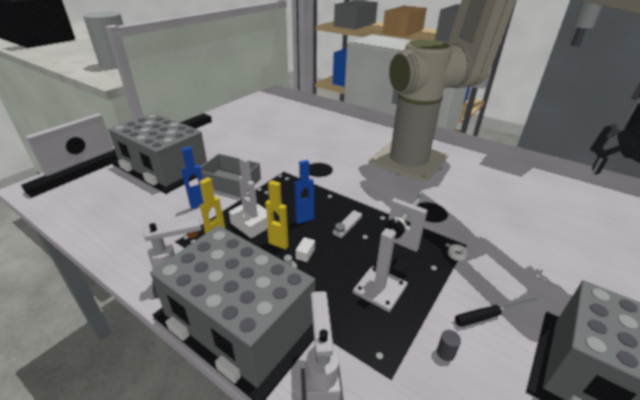

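View pics/top0.png

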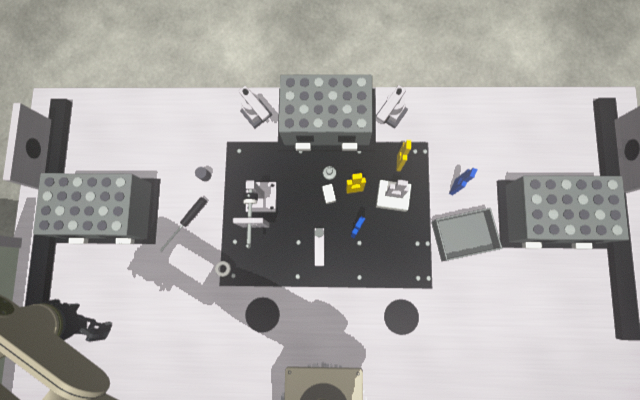

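The top view shows the hook foot at about (262,195), its bar running down-image toward the robot, with the wide gauge at (250,220). The white rest with the grey gauge is at about (395,192). The yellow and blue look-alikes stand around it, and the clamp arm is at (319,247).

```bash
cat > h.py <<'E'
import numpy as np, cv2
from scipy.spatial.transform import Rotation as R
def rot(q): return R.from_quat([q[1],q[2],q[3],q[0]]).as_matrix()
def cloud(f):
    z=f["z_map"]; v,u=np.mgrid[:z.shape[0],:z.shape[1]]
    p=np.stack([(u-f["cx"])/f["fx"]*z,(v-f["cy"])/f["fy"]*z,z],-1)
    P=p@rot(f["orientation"]).T+f["origin"]; P[z<=0]=np.nan; return P
def proj(f,X):
    p=(np.asarray(X)-f["origin"])@rot(f["orientation"]); return np.stack([p[...,0]/p[...,2]*f["fx"]+f["cx"],p[...,1]/p[...,2]*f["fy"]+f["cy"]],-1)
def box(P,lo,hi): return np.all((P>lo)&(P<hi),-1)
E
python3 - <<'E'
from h import *
f=dict(np.load("top0.npz"));P=cloud(f)
def stat(n,u0,u1,v0,v1,lo,hi):
    Q=P[v0:v1,u0:u1].reshape(-1,3);Q=Q[(Q[:,2]>lo)&(Q[:,2]<hi)]
    if len(Q)<4: print(n,len(Q));return
    r=cv2.minAreaRect((Q[:,:2]*1000).astype(np.float32)); 
    print(n,len(Q),"med",np.median(Q,0).round(4),"rect",np.round(r[0],1),np.round(r[1],1),round(r[2],1))
stat("table",300,350,200,220,-.05,.05)
stat("foot",236,282,172,218,.006,.03)
stat("post",236,282,172,218,.163,.19)
stat("bar",236,270,195,255,.15,.166)
stat("tip",236,270,195,260,.167,.19)
stat("wide",225,280,200,240,.1,.157)
stat("all hi",225,280,170,260,.1,.2)
stat("rest",370,420,172,215,.03,.05)
stat("neck",370,420,172,215,.19,.23)
stat("necks",370,420,172,215,.12,.19)
stat("clamp",305,335,220,270,.008,.05)
stat("blue",345,372,205,240,.03,.25)
stat("yel",340,370,168,198,.03,.25)
stat("yel2",392,415,135,172,.03,.25)
print((P[236:256:3,240:256:2,2]*1000).round())
E
```

```text
table 997 med [0.5588 0.0012 0.0006] rect [558.3   2.6] [ 59.3 147.6] 0.4
foot 557 med [0.5868 0.1772 0.0117] rect [605.  202.1] [120.6 140.9] 6.8
post 268 med [0.5678 0.1936 0.1715] rect [561.  193.3] [98.6 36.9] 1.2
bar 175 med [0.4973 0.1923 0.1622] rect [500.1 192.3] [125.8  74.3] 17.5
tip 259 med [0.5073 0.1908 0.1791] rect [505.8 190.7] [132.   67.4] 19.1
wide 92 med [0.4976 0.1835 0.1331] rect [516.  198.6] [72.9 73. ] 22.5
all hi 703 med [0.5176 0.1917 0.1684] rect [521.6 189.5] [ 77. 171.] 74.8
rest 552 med [ 0.5873 -0.1889  0.0397] rect [ 599.5 -199.7] [90.2 76.2] 82.1
neck 62 med [ 0.599  -0.199   0.2044] rect [ 599.4 -199.9] [24.4 12.8] 81.4
necks 116 med [ 0.5952 -0.1954  0.1453] rect [ 598.9 -200. ] [49.7 12.9] 81.7
clamp 328 med [0.4481 0.0165 0.0148] rect [447.4   9.3] [108.2  38.1] 0.9
blue 111 med [ 0.4909 -0.089   0.1486] rect [499.  -92.5] [11.8 50.2] 60.4
yel 251 med [ 0.6153 -0.0861  0.1279] rect [619.1 -86.5] [13.5 50.3] 9.7
yel2 235 med [ 0.696  -0.2151  0.1282] rect [ 703.8 -218.8] [12.4 50. ] 88.0
[[  3.  -1.  -1.   3. 166. 160.   3.  -0.]
 [ -3.  -0.   2.  -2. 165. 159.   4.   0.]
 [ -1.  -5.   3.   3. 166. 158.   1.   1.]
 [  2.  -2.  -2. 180. 177. 163.   3.   0.]
 [  1.   2.  -1.   3.   5.  -4.   0.   1.]
 [ -2.  -1.  -0.  -3.   2.   1.  -1.   1.]
 [ -1.  -2.   3.   0.  -1.  -1.  -1.  -4.]]
```

```bash
python3 - <<'E'
import cv2
a=cv2.imread("pics/top0.png")[130:290,220:420];a=cv2.resize(a,None,fx=4,fy=3.7,interpolation=cv2.INTER_CUBIC)[:600]
cv2.imwrite("pics/c1.png",a)
E
```

```text
(no output)
```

View pics/c1.png

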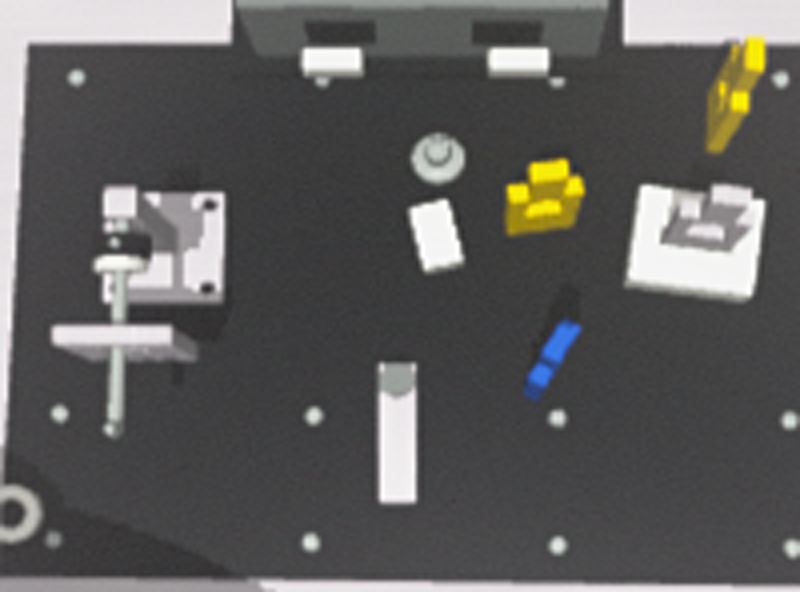

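The enlarged crop confirms the layout. The hook post is top-left, the collar with its white ring is just below it, and the wide gauge is mid-bar. The tip is at the bottom of the bar (crop about (113,428)), and the grey neck stands in the rest (crop about (705,205)).

```bash
cat >> h.py <<'E'
def plan(s,tgt,yaw_y):
    """print scaled shift in tool axes and turn, so tool y points at world angle yaw_y(deg)"""
    M=rot(s["ee_rot"]); d=M.T@(np.asarray(tgt)-s["eef_pos"])
    a=np.degrees(np.arctan2(M[1,1],M[0,1])); t=-((yaw_y-a+180)%360-180)
    print("shift/0.1",(d/0.1).round(3),"turn/180",round(t/180,4),"yaw now",round(a,2),"n45:",round(abs(t)/8.59,1))
E
python3 - <<'E'
from h import *
from bench import bot
f=dict(np.load("top0.npz"));P=cloud(f)
Q=P[170:258,225:282].reshape(-1,3)
post=Q[(Q[:,2]>.165)&(Q[:,0]>.565)]
print("post",len(post),cv2.minAreaRect((post[:,:2]*1000).astype(np.float32)))
for lo,hi in((.41,.43),(.43,.45),(.45,.47),(.485,.495),(.495,.505),(.505,.515),(.515,.525),(.525,.535),(.535,.545),(.545,.555),(.555,.565),(.565,.575),(.575,.585),(.585,.595)):
    b=Q[(Q[:,2]>.14)&(Q[:,0]>lo)&(Q[:,0]<hi)]
    if len(b): print(lo,len(b),"y",b[:,1].min().round(4),b[:,1].max().round(4),"med",np.median(b,0).round(4),"zmax",b[:,2].max().round(3))
t=Q[(Q[:,2]>.173)&(Q[:,0]<.44)];print("tip",len(t),t.mean(0),t.min(0),t.max(0))
w=Q[(Q[:,2]>.172)&(Q[:,0]>.45)&(Q[:,0]<.52)];print("wide",len(w),w.mean(0),cv2.minAreaRect((w[:,:2]*1000).astype(np.float32)))
ft=Q[(Q[:,2]>.007)&(Q[:,2]<.018)];print("foot",len(ft),ft.min(0),ft.max(0))
g=dict(np.load("scene0.npz"));G=cloud(g).reshape(-1,3)
def s(n,lo,hi,top):
    q=G[box(G,np.array(lo),np.array(hi))]; q2=q[q[:,2]>top]
    print(n,len(q),len(q2),q2.mean(0).round(4),np.round(q2.min(0),4),np.round(q2.max(0),4))
s("S post",(.54,.16,.1),(.62,.22,.19),.168)
s("S tip",(.39,.16,.1),(.44,.22,.2),.172)
s("S wide",(.46,.14,.1),(.52,.25,.2),.172)
s("S neck",(.56,-.24,.1),(.64,-.16,.23),.198)
a=bot.sense(); plan(a,[.599,-.2,.26],81.7)
E
```

```text
post 141 ((587.6178588867188, 194.47222900390625), (45.10765838623047, 35.336856842041016), 0.44619011878967285)
0.43 27 y 0.1883 0.1975 med [0.4415 0.1914 0.1644] zmax 0.183
0.45 28 y 0.1886 0.1981 med [0.4602 0.1931 0.163 ] zmax 0.166
0.485 13 y 0.1898 0.1964 med [0.491  0.1929 0.1639] zmax 0.166
0.495 147 y 0.1555 0.2322 med [0.4996 0.1931 0.1795] zmax 0.184
0.505 46 y 0.1559 0.2331 med [0.5074 0.1885 0.1796] zmax 0.185
0.515 14 y 0.1893 0.1971 med [0.5198 0.1916 0.1637] zmax 0.168
0.525 16 y 0.1901 0.1979 med [0.5296 0.1937 0.1623] zmax 0.167
0.535 16 y 0.1898 0.1988 med [0.5399 0.1935 0.1636] zmax 0.169
0.545 45 y 0.1777 0.2121 med [0.5513 0.1933 0.1679] zmax 0.18
0.555 58 y 0.1749 0.2126 med [0.5598 0.1898 0.1745] zmax 0.183
0.565 58 y 0.1753 0.2116 med [0.5694 0.1909 0.1771] zmax 0.186
0.575 21 y 0.1756 0.212 med [0.5766 0.1934 0.1729] zmax 0.18
0.585 35 y 0.184 0.2046 med [0.5903 0.1925 0.1679] zmax 0.174
tip 4 [0.4376918  0.19246351 0.17796474] [0.43589502 0.19076268 0.17650635] [0.4384075  0.19520727 0.1802495 ]
wide 150 [0.5022619  0.19413536 0.18043467] ((502.2588806152344, 194.72869873046875), (11.123396873474121, 76.80071258544922), 0.18373467028141022)
foot 528 [0.43058705 0.13452266 0.00701741] [0.67313551 0.29599993 0.01783306]
S post 717 281 [0.5798 0.1985 0.1749] [0.5503 0.1792 0.1681] [0.6108 0.2148 0.1864]
S tip 9 4 [0.4378 0.197  0.176 ] [0.436  0.1937 0.1722] [0.4386 0.1988 0.1799]
S wide 859 262 [0.5053 0.1964 0.1796] [0.4958 0.1574 0.1721] [0.5111 0.2342 0.1846]
S neck 443 56 [ 0.6001 -0.1962  0.2041] [ 0.592  -0.2114  0.1981] [ 0.6054 -0.1847  0.2078]
shift/0.1 [-6.261 -5.168 -0.621] turn/180 -0.0983 yaw now 64.0 n45: 2.1
```

Request:
{"method": "carry_out", "body": {
  "rows": [
    [0,0,-0.3,-0.045],
    [0,0,-0.6,-0.09],
    [0,0,-0.7,-0.098],
    [0,0,-0.7,-0.098]
  ],
  "hand": 0.75
}}

```text
time_s: 0.5
eef_pos: [0.2635, 0.5401, 0.2699]
ee_rot: [0.001, 0.074, 0.997, 0.001]
wrist_force: [-0.9, 0.3, 0.7]
finger_gap: 0.754
finger_force: 0.0
```

Request:
{"method": "carry_out", "body": {
  "rows": [
    [-0.2,-0.3,0,0],
    [-0.4,-0.65,0,0],
    [-0.63,-0.975,0,0]
  ]
}}

```text
time_s: 0.8
eef_pos: [0.3105, 0.4319, 0.2655]
ee_rot: [-0.001, 0.074, 0.997, -0.001]
wrist_force: [0.4, 0.5, 0.4]
finger_gap: 0.747
finger_force: 0.0
```

Request:
{"method": "carry_out", "body": {
  "rows": [
    [-0.2,-0.33,0,0],
    [-0.4,-0.65,0,0],
    [-0.63,-0.975,0,0]
  ]
}}

```text
time_s: 1.1
eef_pos: [0.3588, 0.3262, 0.2658]
ee_rot: [-0.001, 0.074, 0.997, -0.001]
wrist_force: [0.4, 0.5, 0.0]
finger_gap: 0.751
finger_force: 0.0
```

Request:
{"method": "carry_out", "body": {
  "rows": [
    [-0.2,-0.33,0,0],
    [-0.4,-0.65,0,0],
    [-0.63,-0.975,0,0]
  ]
}}

```text
time_s: 1.4
eef_pos: [0.4069, 0.2208, 0.2659]
ee_rot: [-0.001, 0.074, 0.997, -0.001]
wrist_force: [0.6, 0.1, 0.6]
finger_gap: 0.752
finger_force: 0.0
```

Request:
{"method": "carry_out", "body": {
  "rows": [
    [-0.2,-0.33,0,0],
    [-0.4,-0.65,0,0],
    [-0.63,-0.975,0,0]
  ]
}}

```text
time_s: 1.7
eef_pos: [0.4551, 0.1152, 0.266]
ee_rot: [-0.001, 0.074, 0.997, -0.0]
wrist_force: [0.8, 0.3, 1.0]
finger_gap: 0.746
finger_force: 0.0
```

Request:
{"method": "carry_out", "body": {
  "rows": [
    [-0.2,-0.33,0,0],
    [-0.4,-0.65,0,0],
    [-0.63,-0.975,0,0]
  ]
}}

```text
time_s: 2.0
eef_pos: [0.5032, 0.0097, 0.2659]
ee_rot: [-0.001, 0.074, 0.997, 0.0]
wrist_force: [0.9, -0.3, 0.5]
finger_gap: 0.747
finger_force: 0.0
```

Request:
{"method": "carry_out", "body": {
  "rows": [
    [-0.2,-0.33,0,0],
    [-0.4,-0.65,0,0],
    [-0.63,-0.975,0,0],
    [-0.63,-0.975,0,0],
    [-0.63,-0.975,0,0]
  ]
}}

```text
time_s: 2.5
eef_pos: [0.5511, -0.095, 0.2655]
ee_rot: [-0.002, 0.075, 0.997, 0.0]
wrist_force: [-0.6, -0.8, -0.7]
finger_gap: 0.748
finger_force: 0.0
```

```bash
python3 - <<'E'
from h import *
from bench import bot
a=bot.sense();print(a["time_s"],a["eef_pos"],a["wrist_force"],a["joints"].round(2)); plan(a,[.599,-.199,.25],81.7)
f=bot.grab_frame("wrist");P=cloud(f);np.savez("w1.npz",**f);cv2.imwrite("pics/w1.png",f["img"][:,:,::-1])
for n,lo,hi in(("neck",.195,.215),("shoulder",.135,.155),("rest",.03,.05)):
    q=P[box(P,np.array([.54,-.27,lo]),np.array([.67,-.13,hi]))]
    if len(q)>5: print(n,len(q),np.median(q,0).round(4),cv2.minAreaRect((q[:,:2]*1000).astype(np.float32)))
E
```

```text
2.5 [ 0.55108729 -0.09497968  0.26554763] [-0.6422598  -0.80668347 -0.67666825] [-0.26  0.01  1.5   0.    1.64 -1.68]
shift/0.1 [-0.63  -0.957  0.152] turn/180 -0.0016 yaw now 81.41 n45: 0.0
neck 391 [ 0.5944 -0.1985  0.2051] ((597.6141967773438, -198.1455535888672), (24.743558883666992, 13.19801139831543), 81.15795135498047)
shoulder 436 [ 0.5935 -0.1907  0.1452] ((597.398193359375, -198.21173095703125), (50.46434783935547, 13.47057056427002), 81.71478271484375)
rest 1953 [ 0.5832 -0.1848  0.0405] ((597.1011352539062, -197.5729522705078), (90.37794494628906, 75.03750610351562), 82.07593536376953)
```

Request:
{"method": "carry_out", "body": {
  "rows": [
    [-0.2,-0.3,0.04,0],
    [-0.4,-0.6,0.08,-0.002],
    [-0.62,-0.955,0.1,-0.0025],
    [-0.62,-0.955,0.1,-0.0025],
    [-0.62,-0.955,0.1,-0.0025]
  ]
}}

```text
time_s: 3.05
eef_pos: [0.599, -0.1971, 0.257]
ee_rot: [-0.001, 0.069, 0.998, 0.001]
wrist_force: [-0.7, -0.1, 0.0]
finger_gap: 0.748
finger_force: 0.0
```

```bash
python3 - <<'E'
from h import *
from bench import bot
a=bot.sense();print(a["eef_pos"]); plan(a,[.598,-.1985,.156],81.8)
f=bot.grab_frame("wrist");P=cloud(f)
for n,lo,hi in(("neck",.195,.215),("shoulder",.135,.155),("rest",.03,.05)):
    q=P[box(P,np.array([.54,-.27,lo]),np.array([.67,-.13,hi]))]
    if len(q)>5: print(n,len(q),np.median(q,0).round(4),cv2.minAreaRect((q[:,:2]*1000).astype(np.float32)))
E
```

```text
[ 0.59902866 -0.19714414  0.25696908]
shift/0.1 [ 0.006 -0.016  1.01 ] turn/180 0.0014 yaw now 82.04 n45: 0.0
neck 462 [ 0.5959 -0.1983  0.2054] ((597.5473022460938, -198.36102294921875), (23.9676456451416, 12.710312843322754), 81.48583221435547)
shoulder 398 [ 0.5942 -0.1978  0.1455] ((597.43310546875, -198.30482482910156), (49.90568161010742, 12.262635231018066), 81.71965026855469)
rest 2084 [ 0.5818 -0.1937  0.0405] ((597.6683959960938, -197.6678466796875), (89.99137878417969, 75.54131317138672), 82.18402099609375)
```

Aligned. I'll descend and grip.

Request:
{"method": "carry_out", "body": {
  "rows": [
    [0.01,-0.01,0.2,0],
    [0.01,-0.01,0.45,0],
    [0.01,-0.01,0.7,0],
    [0.01,-0.01,0.9,0],
    [0.01,-0.01,1,0],
    [0.01,-0.01,1,0]
  ]
}}

```text
time_s: 3.7
eef_pos: [0.5973, -0.197, 0.1569]
ee_rot: [-0.001, 0.068, 0.998, 0.0]
wrist_force: [-0.9, 0.0, 0.2]
finger_gap: 0.748
finger_force: 0.0
```

Request:
{"method": "carry_out", "body": {
  "rows": [
    [0,0,0,0],
    [0,0,0,0],
    [0,0,0,0],
    [0,0,0,0],
    [0,0,0,0],
    [0,0,0,0]
  ],
  "hand": 0,
  "force": 60
}}

```text
time_s: 4.3
eef_pos: [0.5994, -0.1994, 0.1601]
ee_rot: [0.002, 0.069, 0.998, -0.001]
wrist_force: [0.6, -1.6, 5.9]
finger_gap: 0.258
finger_force: 59.3
```

```bash
python3 - <<'E'
from bench import bot
a=bot.sense();print(a)
E
```

```text
{'time_s': 4.3, 'joints': array([-4.02348399e-01,  2.30716627e-01,  1.44522789e+00,  4.40829393e-05,
        1.46241171e+00, -1.83483218e+00]), 'dq': array([ 0.00068358,  0.00071691, -0.00042721, -0.00110549, -0.00033778,
        0.00238356]), 'joint_efforts': array([ 2.11572507e-01, -5.77558386e+01, -4.62304688e+01,  2.55559181e-02,
       -4.54377593e-02,  4.34788177e-03]), 'eef_pos': array([ 0.59935123, -0.19939998,  0.16008033]), 'ee_rot': array([ 1.53638516e-03,  6.91034125e-02,  9.97608189e-01, -5.08544453e-04]), 'wrist_force': array([ 0.58467923, -1.63660426,  5.86797535]), 'moment': array([ 0.05017705, -0.02666329,  0.00671221]), 'finger_force': 59.31822717189789, 'finger_gap': 0.25751522442087127}
```

Request:
{"method": "carry_out", "body": {
  "rows": [
    [0,0,-0.05,0],
    [0,0,-0.12,0],
    [0,0,-0.25,0],
    [0,0,-0.45,0],
    [0,0,-0.7,0],
    [0,0,-1,0],
    [0,0,-1,0]
  ]
}}

```text
time_s: 5.0
eef_pos: [0.6005, -0.1998, 0.2649]
ee_rot: [0.004, 0.069, 0.998, -0.002]
wrist_force: [0.2, -0.6, 0.0]
finger_gap: 0.258
finger_force: 59.0
```

Request:
{"method": "carry_out", "body": {
  "rows": [
    [0,0,-0.3,0],
    [0,0,-0.6,0],
    [0,0,-1,0],
    [0,0,-1,0],
    [0,0,-1,0]
  ]
}}

```text
time_s: 5.5
eef_pos: [0.5987, -0.199, 0.3592]
ee_rot: [0.001, 0.069, 0.998, -0.0]
wrist_force: [-0.8, 0.1, -3.5]
finger_gap: 0.257
finger_force: 59.2
```

```bash
python3 - <<'E'
from h import *
from bench import bot
a=bot.sense();print(a["eef_pos"],a["wrist_force"],a["moment"],a["finger_gap"],a["finger_force"])
plan(a,[.37,.194,.36],90)
f=bot.grab_frame("wrist");cv2.imwrite("pics/w2.png",f["img"][:,:,::-1])
for n in("scene","top"):
    f=bot.grab_frame(n);P=cloud(f);m=box(P,np.array([.56,-.25,.12]),np.array([.65,-.15,.345]))
    q=P[m];print(n,len(q),q[:,2].min(),np.percentile(q[:,2],[1,5]))
    b=q[q[:,2]<.3]; 
    if len(b)>5: print(cv2.minAreaRect((b[:,:2]*1000).astype(np.float32)))
E
```

```text
[ 0.59873566 -0.19903275  0.35919348] [-0.75419426  0.09636645 -3.4840535 ] [0.02988935 0.03332175 0.01716852] 0.2565236113847485 59.22298192977905
shift/0.1 [ 2.807  3.578 -0.017] turn/180 -0.044 yaw now 82.09 n45: 0.9
scene 848 0.21330424606110138 [0.21575339 0.22183184]
((597.6154174804688, -198.46986389160156), (55.01203918457031, 14.941211700439453), 83.17242431640625)
top 380 0.20777727758123032 [0.21215365 0.21956203]
((597.171142578125, -199.32119750976562), (50.95934295654297, 14.052061080932617), 80.81634521484375)
```

View pics/w2.png

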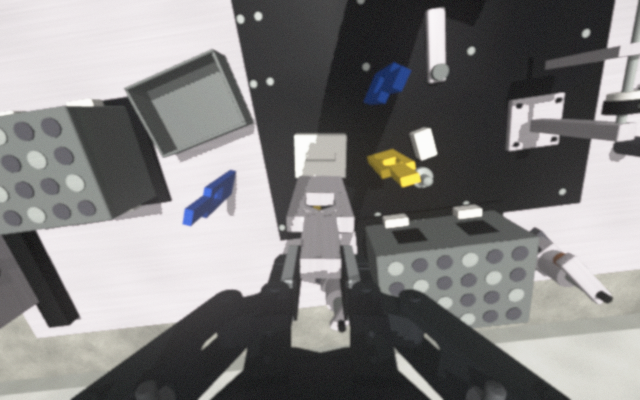

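The wrist view shows the gauge held centrally between the fingers at about (320,230), upright, with the rest left in place at (320,155).

Request:
{"method": "carry_out", "body": {
  "rows": [
    [0.08,0.1,0,0],
    [0.22,0.3,0,0],
    [0.4,0.55,0,0],
    [0.664,0.8985,0,0]
  ]
}}

```text
time_s: 6.05
eef_pos: [0.5438, -0.1006, 0.3553]
ee_rot: [-0.002, 0.07, 0.998, 0.0]
wrist_force: [-0.1, 0.7, -1.5]
finger_gap: 0.257
finger_force: 59.2
```

Request:
{"method": "carry_out", "body": {
  "rows": [
    [0.17,0.23,0,0],
    [0.33,0.45,0,0],
    [0.5,0.67,0,0],
    [0.664,0.8985,0,0]
  ]
}}

```text
time_s: 6.45
eef_pos: [0.4901, -0.0016, 0.3562]
ee_rot: [-0.001, 0.069, 0.998, 0.0]
wrist_force: [0.7, -0.3, -1.9]
finger_gap: 0.254
finger_force: 59.2
```

Request:
{"method": "carry_out", "body": {
  "rows": [
    [0.17,0.23,0,0],
    [0.33,0.45,0,0],
    [0.5,0.67,0,0],
    [0.664,0.8985,0,0]
  ]
}}

```text
time_s: 6.85
eef_pos: [0.4367, 0.0964, 0.3563]
ee_rot: [-0.001, 0.069, 0.998, -0.0]
wrist_force: [0.5, -0.8, -2.1]
finger_gap: 0.254
finger_force: 59.2
```

Request:
{"method": "carry_out", "body": {
  "rows": [
    [0.2,0.28,0,-0.01],
    [0.4,0.55,0,-0.025],
    [0.57,0.77,0,-0.04],
    [0.664,0.8985,0,-0.045],
    [0.664,0.8985,0,-0.045],
    [0.664,0.8985,0,-0.045]
  ]
}}

```text
time_s: 7.45
eef_pos: [0.3843, 0.1935, 0.3569]
ee_rot: [-0.001, -0.002, 1.0, -0.001]
wrist_force: [0.0, -0.9, -1.9]
finger_gap: 0.256
finger_force: 59.3
```

```bash
python3 - <<'E'
from h import *
from bench import bot
a=bot.sense();print(a["time_s"],a["eef_pos"],a["wrist_force"],a["finger_gap"])
plan(a,[.385,.1935,.2205],90.2)
E
```

```text
7.45 [0.38431113 0.1934819  0.35694062] [ 0.02622666 -0.88297391 -1.91174166] 0.2564239234526074
shift/0.1 [-0.009  0.002  1.364] turn/180 0.0001 yaw now 90.22 n45: 0.0
```

Request:
{"method": "carry_out", "body": {
  "rows": [
    [0,0,0.15,0],
    [0,0,0.35,0],
    [0,0,0.6,0],
    [0,0,0.8,0],
    [0,0,0.95,0],
    [0,0,0.95,0]
  ]
}}

```text
time_s: 8.05
eef_pos: [0.3837, 0.1925, 0.2603]
ee_rot: [-0.002, -0.001, 1.0, -0.001]
wrist_force: [-0.4, -1.0, -2.6]
finger_gap: 0.259
finger_force: 59.2
```

Request:
{"method": "carry_out", "body": {
  "rows": [
    [0,0,0.1,0],
    [0,0,0.25,0],
    [0,0,0.4,0],
    [0,0,0.4,0],
    [0,0,0.4,0]
  ]
}}

```text
time_s: 8.55
eef_pos: [0.3843, 0.1936, 0.2226]
ee_rot: [-0.001, -0.002, 1.0, -0.0]
wrist_force: [0.9, 0.1, -2.1]
finger_gap: 0.257
finger_force: 59.3
```

```bash
python3 - <<'E'
from h import *
from bench import bot
a=bot.sense();print(a["time_s"],a["eef_pos"],a["wrist_force"])
ims=[]
for n in("scene","top","wrist"):
    f=bot.grab_frame(n);np.savez(n+"2.npz",**f);P=cloud(f)
    q=P[box(P,np.array([.36,.15,.05]),np.array([.42,.24,.17]))];print(n,"gauge",len(q),q.min(0).round(4) if len(q) else'',q.max(0).round(4) if len(q) else'')
    t=P[box(P,np.array([.42,.17,.172]),np.array([.45,.22,.19]))];print("tip",len(t),t.mean(0).round(4) if len(t) else '')
    u,v=proj(f,np.array([.44,.194,.17])).astype(int);print(u,v)
    if n=="scene":
        c=f["img"][max(v-75,0):v+75,u-100:u+100]
    if n=="wrist": c=f["img"]
    if n!="top": ims.append(cv2.resize(c,(400,300) if n=="scene" else (480,300),interpolation=cv2.INTER_CUBIC))
cv2.imwrite("pics/c2.png",cv2.resize(np.hstack(ims),None,fx=.9,fy=.9)[:,:,::-1])
E
```

```text
8.55 [0.38426663 0.19362699 0.22257662] [ 0.94795671  0.10595142 -2.1402718 ]
scene gauge 440 [0.375  0.1684 0.0789] [0.3938 0.2196 0.1699]
tip 14 [0.4403 0.1961 0.1771]
418 195
top gauge 19 [0.3787 0.1664 0.0805] [0.3899 0.168  0.1258]
tip 10 [0.4384 0.1921 0.1767]
247 244
wrist gauge 1362 [0.3769 0.1697 0.0787] [0.3899 0.2197 0.17  ]
tip 0 
318 262
```

View pics/c2.png

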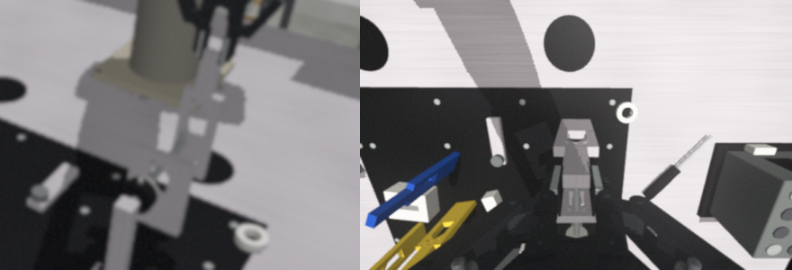

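The left panel (scene) shows the held gauge upright in front of the tip, with its window visible. The right panel (wrist) shows it centred at about (577,170). The apex is at about 0.195 m, so I'll lower 3 mm and thread it over the tip.

Request:
{"method": "carry_out", "body": {
  "rows": [
    [-0.05,0.01,0.03,0],
    [-0.12,0.01,0.03,0],
    [-0.2,0.01,0.03,0],
    [-0.27,0.01,0.03,0],
    [-0.34,0.01,0.03,0],
    [-0.4,0.01,0.03,0],
    [-0.45,0.01,0.03,0],
    [-0.5,0.01,0.03,0],
    [-0.55,0.01,0.03,0]
  ]
}}

```text
time_s: 9.6
eef_pos: [0.44, 0.1949, 0.2201]
ee_rot: [-0.0, -0.002, 1.0, -0.0]
wrist_force: [1.1, -0.1, -2.0]
finger_gap: 0.255
finger_force: 59.3
```

```bash
python3 - <<'E'
from bench import bot
a=bot.sense();print(a["time_s"],a["eef_pos"],a["wrist_force"],a["moment"])
E
```

```text
9.6 [0.44003214 0.19490479 0.22011156] [ 1.06524629 -0.13514446 -1.99979702] [0.00443982 0.00587306 0.02298949]
```

Request:
{"method": "carry_out", "body": {
  "rows": [
    [-0.05,0,0,0],
    [-0.1,0,0,0],
    [-0.16,0,0,0],
    [-0.22,0,0,0],
    [-0.26,0,0,0],
    [-0.26,0,0,0],
    [-0.26,0,0,0]
  ]
}}

```text
time_s: 10.3
eef_pos: [0.4656, 0.195, 0.22]
ee_rot: [-0.0, -0.002, 1.0, -0.0]
wrist_force: [-0.6, -0.2, -2.0]
finger_gap: 0.254
finger_force: 59.3
```

```bash
python3 - <<'E'
from h import *
from bench import bot
a=bot.sense();print(a["time_s"],a["eef_pos"],a["wrist_force"],a["moment"])
for n in("scene","wrist","top"):
    f=bot.grab_frame(n);P=cloud(f)
    q=P[box(P,np.array([.445,.15,.05]),np.array([.487,.24,.14]))];print(n,"gauge",len(q),q.min(0).round(4) if len(q) else'',q.max(0).round(4) if len(q) else'')
    t=P[box(P,np.array([.42,.17,.172]),np.array([.445,.22,.19]))];print("tip",len(t),t.mean(0).round(4) if len(t) else '')
    w=P[box(P,np.array([.488,.14,.08]),np.array([.52,.25,.188]))];print("wide",len(w),w.min(0).round(4) if len(w) else '',w.max(0).round(4) if len(w) else '')
E
```

```text
10.3 [0.46558767 0.19498865 0.22000192] [-0.58439275 -0.21468855 -1.95063112] [ 0.00652448 -0.02953823 -0.02824455]
scene gauge 55 [0.4674 0.1743 0.1011] [0.4729 0.1971 0.1306]
tip 0 
wide 979 [0.4949 0.1572 0.0801] [0.5194 0.2343 0.1842]
wrist gauge 558 [0.4572 0.1708 0.0739] [0.4585 0.2208 0.1399]
tip 84 [0.4366 0.1956 0.1776]
wide 865 [0.4946 0.158  0.0803] [0.5038 0.2341 0.1831]
top gauge 42 [0.4591 0.168  0.0718] [0.4704 0.2163 0.1391]
tip 8 [0.4387 0.193  0.177 ]
wide 145 [0.4966 0.1554 0.0817] [0.5199 0.2062 0.1856]
```

Request:
{"method": "carry_out", "body": {
  "rows": [
    [0,0,0.04,0],
    [0,0,0.09,0],
    [0,0,0.14,0],
    [0,0,0.18,0],
    [0,0,0.2,0],
    [0,0,0.2,0]
  ]
}}

```text
time_s: 11.05
eef_pos: [0.4654, 0.1949, 0.1995]
ee_rot: [-0.0, -0.002, 1.0, -0.0]
wrist_force: [0.6, 0.5, -2.2]
finger_gap: 0.259
finger_force: 59.3
```

Request:
{"method": "carry_out", "body": {
  "rows": [
    [0,0,0.01,0],
    [0,0,0.02,0],
    [0,0,0.03,0],
    [0,0,0.03,0]
  ]
}}

```text
time_s: 11.45
eef_pos: [0.4656, 0.195, 0.197]
ee_rot: [-0.0, -0.002, 1.0, -0.0]
wrist_force: [-0.3, -0.2, -1.2]
finger_gap: 0.256
finger_force: 59.3
```

```bash
python3 - <<'E'
from bench import bot
a=bot.sense();print(a["time_s"],a["eef_pos"],a["wrist_force"],a["moment"])
E
```

```text
11.45 [0.46561709 0.19497758 0.19699262] [-0.27938456 -0.20093636 -1.19734468] [-0.02280167 -0.00174572 -0.01219005]
```

Request:
{"method": "carry_out", "body": {
  "rows": [
    [0,0,0.005,0],
    [0,0,0.01,0],
    [0,0,0.01,0]
  ]
}}

```text
time_s: 11.75
eef_pos: [0.4657, 0.1949, 0.1962]
ee_rot: [0.0, -0.002, 1.0, -0.0]
wrist_force: [0.8, -0.6, -1.1]
finger_gap: 0.26
finger_force: 59.4
```

Request:
{"method": "carry_out", "body": {
  "rows": [
    [0,0,0.005,0],
    [0,0,0.01,0],
    [0,0,0.01,0]
  ]
}}

```text
time_s: 12.05
eef_pos: [0.4661, 0.195, 0.1959]
ee_rot: [0.001, -0.002, 1.0, 0.0]
wrist_force: [-1.1, -1.0, 5.6]
finger_gap: 0.259
finger_force: 60.0
```

Request:
{"method": "carry_out", "body": {
  "rows": [
    [0,0,0.005,0],
    [0,0,0.01,0],
    [0,0,0.01,0]
  ]
}}

```text
time_s: 12.35
eef_pos: [0.4666, 0.1951, 0.1958]
ee_rot: [0.001, -0.002, 1.0, 0.0]
wrist_force: [-1.2, -1.8, 9.4]
finger_gap: 0.26
finger_force: 60.5
```

Request:
{"method": "carry_out", "body": {
  "rows": [
    [0,0,-0.01,0],
    [0,0,-0.018,0],
    [-0.02,0,-0.018,0],
    [-0.04,0,-0.018,0],
    [-0.06,0,-0.018,0],
    [-0.08,0,-0.018,0],
    [-0.1,0,-0.018,0],
    [-0.12,0,-0.018,0],
    [-0.14,0,-0.018,0],
    [-0.16,0,-0.018,0]
  ]
}}

```text
time_s: 13.35
eef_pos: [0.4809, 0.1952, 0.1956]
ee_rot: [-0.001, -0.002, 1.0, 0.0]
wrist_force: [-6.4, -0.5, 6.6]
finger_gap: 0.256
finger_force: 60.2
```

```bash
python3 - <<'E'
from h import *
from bench import bot
a=bot.sense();print(a["time_s"],a["eef_pos"],a["wrist_force"],a["moment"])
for n in("scene","top"):
    f=bot.grab_frame(n);P=cloud(f)
    w=P[box(P,np.array([.488,.14,.172]),np.array([.53,.25,.188]))];print("wide",len(w),w.mean(0).round(4),np.percentile(w[:,0],[3,97]).round(4))
    c=P[box(P,np.array([.535,.17,.168]),np.array([.56,.22,.19]))];print("ring/collar",len(c),np.percentile(c[:,0],[1,50]).round(4))
E
```

```text
13.35 [0.48086274 0.19517358 0.19564033] [-6.35412919 -0.47786272  6.60382542] [-0.18925203  1.32415179  0.00754494]
wide 259 [0.5052 0.1971 0.1797] [0.4966 0.5099]
ring/collar 31 [0.5499 0.5547]
wide 1 [0.5088 0.1556 0.1731] [0.5088 0.5088]
ring/collar 50 [0.5507 0.5555]
```

Request:
{"method": "carry_out", "body": {
  "rows": [
    [0,0,-0.01,0],
    [0,0,-0.02,0],
    [0,0,-0.02,0]
  ]
}}

```text
time_s: 13.75
eef_pos: [0.4817, 0.195, 0.1975]
ee_rot: [-0.0, -0.002, 1.0, -0.0]
wrist_force: [1.3, 0.1, -1.2]
finger_gap: 0.258
finger_force: 59.3
```

Request:
{"method": "carry_out", "body": {
  "rows": [
    [-0.01,0,0,0],
    [-0.02,0,0,0],
    [-0.03,0,0,0]
  ]
}}

```text
time_s: 14.05
eef_pos: [0.4847, 0.1951, 0.1978]
ee_rot: [-0.0, -0.002, 1.0, 0.0]
wrist_force: [-0.1, 0.7, -2.1]
finger_gap: 0.255
finger_force: 59.3
```

Request:
{"method": "carry_out", "body": {
  "rows": [
    [-0.01,0,0,0],
    [-0.02,0,0,0],
    [-0.03,0,0,0],
    [-0.04,0,0,0]
  ]
}}

```text
time_s: 14.45
eef_pos: [0.4888, 0.195, 0.1979]
ee_rot: [0.0, -0.002, 1.0, -0.0]
wrist_force: [1.0, 0.9, -1.8]
finger_gap: 0.258
finger_force: 59.3
```

Request:
{"method": "carry_out", "body": {
  "rows": [
    [-0.01,0,0,0],
    [-0.02,0,0,0],
    [-0.03,0,0,0],
    [-0.04,0,0,0]
  ]
}}

```text
time_s: 14.85
eef_pos: [0.4927, 0.1951, 0.1979]
ee_rot: [-0.0, -0.002, 1.0, 0.0]
wrist_force: [-0.5, 0.5, -1.5]
finger_gap: 0.259
finger_force: 59.3
```

Request:
{"method": "carry_out", "body": {
  "rows": [
    [-0.01,0,0,0],
    [-0.02,0,0,0],
    [-0.03,0,0,0],
    [-0.04,0,0,0]
  ]
}}

```text
time_s: 15.25
eef_pos: [0.4965, 0.1951, 0.1978]
ee_rot: [-0.0, -0.002, 1.0, 0.0]
wrist_force: [-1.7, 0.5, -1.6]
finger_gap: 0.256
finger_force: 59.4
```

```bash
cat > look.py <<'E'
from h import *
from bench import bot
def look():
    a=bot.sense();print(round(a["time_s"],2),a["eef_pos"].round(4),a["wrist_force"].round(1),a["moment"].round(2))
    for n in("scene","top"):
        f=bot.grab_frame(n);P=cloud(f)
        w=P[box(P,np.array([.488,.222,.10]),np.array([.57,.25,.188]))];print(n,"wide edge",len(w),np.percentile(w[:,0],[3,50,97]).round(4) if len(w) else '',w[:,2].max().round(4) if len(w) else '')
        if len(w)>50:
            for lo,hi in((.1,.13),(.15,.183)):
                z=w[(w[:,2]>lo)&(w[:,2]<hi)]; print("  z band",lo,len(z),np.percentile(z[:,0],[5,50,95]).round(4) if len(z) else '')
    return f
E
python3 -c "from look import look;look()"
```

```text
15.25 [0.4965 0.1951 0.1978] [-1.7  0.5 -1.6] [0.05 0.42 0.01]
scene wide edge 222 [0.499  0.5082 0.5113] 0.1839
  z band 0.1 70 [0.4984 0.507  0.5091]
  z band 0.15 98 [0.5006 0.5096 0.5116]
top wide edge 0
```

Request:
{"method": "carry_out", "body": {
  "rows": [
    [-0.01,0,0,0],
    [-0.02,0,0,0],
    [-0.03,0,0,0],
    [-0.04,0,0,0],
    [-0.05,0,0,0]
  ]
}}

```text
time_s: 15.85
eef_pos: [0.5017, 0.1951, 0.1979]
ee_rot: [-0.0, -0.002, 1.0, -0.0]
wrist_force: [-1.9, 0.1, -2.7]
finger_gap: 0.25
finger_force: 59.4
```

Request:
{"method": "carry_out", "body": {
  "rows": [
    [-0.01,0,0,0],
    [-0.02,0,0,0],
    [-0.03,0,0,0],
    [-0.04,0,0,0],
    [-0.05,0,0,0]
  ]
}}

```text
time_s: 16.35
eef_pos: [0.5068, 0.1951, 0.1979]
ee_rot: [0.0, -0.002, 1.0, -0.0]
wrist_force: [-2.6, -0.1, -1.6]
finger_gap: 0.26
finger_force: 59.4
```

```bash
python3 -c "from look import look;look()"
```

```text
16.35 [0.5068 0.1951 0.1979] [-2.6 -0.1 -1.6] [ 0.04  0.38 -0.  ]
scene wide edge 224 [0.5094 0.5193 0.5222] 0.1841
  z band 0.1 68 [0.5093 0.5184 0.5201]
  z band 0.15 99 [0.5108 0.5202 0.5223]
top wide edge 0
```

Request:
{"method": "carry_out", "body": {
  "rows": [
    [-0.01,0,0,0],
    [-0.02,0,0,0],
    [-0.03,0,0,0],
    [-0.04,0,0,0],
    [-0.05,0,0,0]
  ]
}}

```text
time_s: 16.95
eef_pos: [0.5117, 0.1951, 0.198]
ee_rot: [-0.0, -0.002, 1.0, -0.0]
wrist_force: [-1.6, 0.4, -0.8]
finger_gap: 0.26
finger_force: 59.4
```

Request:
{"method": "carry_out", "body": {
  "rows": [
    [-0.01,0,0,0],
    [-0.02,0,0,0],
    [-0.03,0,0,0],
    [-0.04,0,0,0],
    [-0.05,0,0,0]
  ]
}}

```text
time_s: 17.45
eef_pos: [0.5167, 0.1952, 0.1979]
ee_rot: [0.0, -0.002, 1.0, 0.0]
wrist_force: [-2.3, 0.4, -0.2]
finger_gap: 0.258
finger_force: 59.4
```

Request:
{"method": "carry_out", "body": {
  "rows": [
    [-0.01,0,0,0],
    [-0.02,0,0,0],
    [-0.03,0,0,0],
    [-0.04,0,0,0],
    [-0.05,0,0,0]
  ]
}}

```text
time_s: 17.95
eef_pos: [0.5217, 0.1952, 0.1979]
ee_rot: [0.0, -0.002, 1.0, 0.0]
wrist_force: [-2.5, 0.8, -1.6]
finger_gap: 0.259
finger_force: 59.4
```

Request:
{"method": "carry_out", "body": {
  "rows": [
    [-0.01,0,0,0],
    [-0.02,0,0,0],
    [-0.03,0,0,0]
  ]
}}

```text
time_s: 18.25
eef_pos: [0.5248, 0.1952, 0.1979]
ee_rot: [0.0, -0.002, 1.0, 0.0]
wrist_force: [-1.7, 0.9, -1.4]
finger_gap: 0.262
finger_force: 59.4
```

```bash
python3 -c "from look import look;look()"
```

```text
18.25 [0.5248 0.1952 0.1979] [-1.7  0.9 -1.4] [0.04 0.47 0.  ]
scene wide edge 231 [0.527  0.5366 0.5396] 0.1848
  z band 0.1 69 [0.527  0.5355 0.5377]
  z band 0.15 105 [0.529  0.5379 0.5398]
top wide edge 0
```

Request:
{"method": "carry_out", "body": {
  "rows": [
    [-0.01,0,0,0],
    [-0.02,0,0,0],
    [-0.03,0,0,0]
  ]
}}

```text
time_s: 18.65
eef_pos: [0.5278, 0.1952, 0.1978]
ee_rot: [0.0, -0.002, 1.0, -0.0]
wrist_force: [-1.0, 0.1, -2.2]
finger_gap: 0.255
finger_force: 59.4
```

Request:
{"method": "carry_out", "body": {
  "rows": [
    [-0.01,0,0,0],
    [-0.01,0,0,0]
  ]
}}

```text
time_s: 18.85
eef_pos: [0.5287, 0.1952, 0.1979]
ee_rot: [-0.0, -0.002, 1.0, -0.0]
wrist_force: [-1.7, 0.1, -1.4]
finger_gap: 0.255
finger_force: 59.4
```

Request:
{"method": "carry_out", "body": {
  "rows": [
    [-0.01,0,0,0],
    [-0.01,0,0,0]
  ]
}}

```text
time_s: 19.05
eef_pos: [0.5297, 0.1952, 0.1979]
ee_rot: [0.0, -0.002, 1.0, -0.0]
wrist_force: [-1.6, 0.4, -3.0]
finger_gap: 0.258
finger_force: 59.3
```

Request:
{"method": "carry_out", "body": {
  "rows": [
    [-0.01,0,0,0],
    [-0.01,0,0,0]
  ]
}}

```text
time_s: 19.25
eef_pos: [0.5307, 0.1952, 0.1979]
ee_rot: [0.0, -0.002, 1.0, -0.0]
wrist_force: [-0.5, 0.2, -2.3]
finger_gap: 0.259
finger_force: 59.4
```

Request:
{"method": "carry_out", "body": {
  "rows": [
    [-0.01,0,0,0],
    [-0.01,0,0,0]
  ]
}}

```text
time_s: 19.45
eef_pos: [0.5317, 0.1952, 0.1978]
ee_rot: [-0.0, -0.002, 1.0, -0.0]
wrist_force: [-1.4, 0.2, -2.3]
finger_gap: 0.257
finger_force: 59.3
```

Request:
{"method": "carry_out", "body": {
  "rows": [
    [-0.01,0,0,0],
    [-0.01,0,0,0]
  ]
}}

```text
time_s: 19.65
eef_pos: [0.5328, 0.1952, 0.1979]
ee_rot: [0.0, -0.002, 1.0, -0.0]
wrist_force: [-1.8, 0.8, -1.8]
finger_gap: 0.254
finger_force: 59.4
```

Request:
{"method": "carry_out", "body": {
  "rows": [
    [-0.01,0,0,0],
    [-0.01,0,0,0]
  ]
}}

```text
time_s: 19.85
eef_pos: [0.5337, 0.1952, 0.1979]
ee_rot: [-0.0, -0.002, 1.0, -0.0]
wrist_force: [-1.2, -1.3, -3.4]
finger_gap: 0.253
finger_force: 59.3
```

Request:
{"method": "carry_out", "body": {
  "rows": [
    [-0.01,0,0,0],
    [-0.01,0,0,0]
  ]
}}

```text
time_s: 20.05
eef_pos: [0.5347, 0.1952, 0.1979]
ee_rot: [0.0, -0.002, 1.0, -0.0]
wrist_force: [-1.1, -0.4, -1.8]
finger_gap: 0.258
finger_force: 59.3
```

```bash
python3 -c "
from look import *
f=look();P=cloud(f)
c=P[box(P,np.array([.53,.17,.15]),np.array([.62,.22,.19]))];print(len(c),np.percentile(c[:,0],[1,5]))
u,v=proj(f,np.array([.545,.194,.18])).astype(int)
g=bot.grab_frame('scene');uu,vv=proj(g,np.array([.545,.194,.17])).astype(int)
a=cv2.resize(f['img'][v-25:v+25,u-30:u+30],(400,333),interpolation=2);b=cv2.resize(g['img'][vv-40:vv+40,uu-48:uu+48],(400,333),interpolation=2)
cv2.imwrite('pics/c3.png',np.hstack([a,b])[:,:,::-1])"
```

```text
20.05 [0.5347 0.1952 0.1979] [-1.1 -0.4 -1.8] [ 0.    0.24 -0.01]
scene wide edge 242 [0.5378 0.5479 0.5504] 0.1852
  z band 0.1 75 [0.5392 0.547  0.5488]
  z band 0.15 103 [0.5405 0.5486 0.5505]
top wide edge 0  
125 [0.53036703 0.53259253]
```

View pics/c3.png

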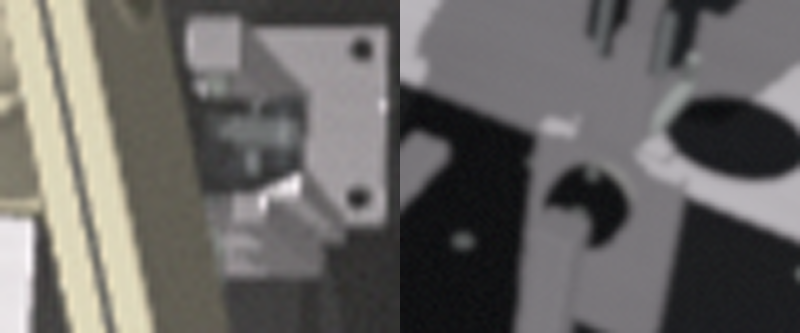

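The left panel (top) shows the wide gauge (270,240) just against the thin white ring sliver (280,192) in front of the collar. The right panel (scene) shows the black collar behind the wide gauge at (590,205). I'll keep pushing by feel.

Request:
{"method": "carry_out", "body": {
  "rows": [
    [-0.01,0,0,0],
    [-0.01,0,0,0]
  ]
}}

```text
time_s: 20.4
eef_pos: [0.5356, 0.1952, 0.1979]
ee_rot: [-0.0, -0.002, 1.0, -0.0]
wrist_force: [-2.2, 0.8, -1.7]
finger_gap: 0.256
finger_force: 59.4
```

Request:
{"method": "carry_out", "body": {
  "rows": [
    [-0.01,0,0,0],
    [-0.01,0,0,0]
  ]
}}

```text
time_s: 20.6
eef_pos: [0.5365, 0.1952, 0.198]
ee_rot: [-0.0, -0.002, 1.0, -0.0]
wrist_force: [-3.2, 1.1, -0.0]
finger_gap: 0.255
finger_force: 59.5
```

Request:
{"method": "carry_out", "body": {
  "rows": [
    [-0.01,0,0,0],
    [-0.01,0,0,0]
  ]
}}

```text
time_s: 20.8
eef_pos: [0.5375, 0.1953, 0.1979]
ee_rot: [-0.0, -0.002, 1.0, -0.0]
wrist_force: [-3.0, 0.2, -0.6]
finger_gap: 0.256
finger_force: 59.6
```

Request:
{"method": "carry_out", "body": {
  "rows": [
    [-0.01,0,0,0],
    [-0.01,0,0,0]
  ]
}}

```text
time_s: 21.0
eef_pos: [0.5387, 0.1952, 0.1979]
ee_rot: [-0.0, -0.002, 1.0, 0.0]
wrist_force: [-3.5, -0.0, -0.2]
finger_gap: 0.256
finger_force: 59.6
```

```bash
python3 -c "
from bench import bot
a=bot.sense();print(a['wrist_force'],a['moment'])"
```

```text
[-3.52266216 -0.02094775 -0.16262006] [ 0.0046389   0.78413724 -0.00719041]
```

Request:
{"method": "carry_out", "body": {
  "rows": [
    [-0.01,0,0,0],
    [-0.01,0,0,0]
  ]
}}

```text
time_s: 21.2
eef_pos: [0.5397, 0.1952, 0.1978]
ee_rot: [-0.0, -0.002, 1.0, 0.0]
wrist_force: [-4.1, 0.8, 0.1]
finger_gap: 0.257
finger_force: 59.5
```

Request:
{"method": "carry_out", "body": {
  "rows": [
    [-0.01,0,0,0],
    [-0.01,0,0,0]
  ]
}}

```text
time_s: 21.4
eef_pos: [0.5407, 0.1952, 0.1978]
ee_rot: [-0.0, -0.002, 1.0, 0.0]
wrist_force: [-4.4, 0.6, -0.7]
finger_gap: 0.257
finger_force: 59.5
```

Request:
{"method": "carry_out", "body": {
  "rows": [
    [-0.005,0,0,0],
    [-0.005,0,0,0]
  ]
}}

```text
time_s: 21.6
eef_pos: [0.5412, 0.1953, 0.1978]
ee_rot: [-0.0, -0.002, 1.0, 0.0]
wrist_force: [-3.9, 1.0, -1.1]
finger_gap: 0.259
finger_force: 59.5
```

```bash
python3 -c "
from bench import bot
a=bot.sense();print(a['wrist_force'],a['moment'])"
```

```text
[-3.85602565  1.02627195 -1.06635003] [ 0.10157829  0.75357548 -0.03560625]
```

Request:
{"method": "carry_out", "body": {
  "rows": [
    [-0.005,0,0,0],
    [-0.005,0,0,0]
  ]
}}

```text
time_s: 21.8
eef_pos: [0.5417, 0.1952, 0.1979]
ee_rot: [0.0, -0.002, 1.0, -0.0]
wrist_force: [-3.6, 0.8, -0.5]
finger_gap: 0.255
finger_force: 59.5
```

Request:
{"method": "carry_out", "body": {
  "rows": [
    [-0.005,0,0,0],
    [-0.005,0,0,0]
  ]
}}

```text
time_s: 22.0
eef_pos: [0.5422, 0.1953, 0.1978]
ee_rot: [0.0, -0.002, 1.0, 0.0]
wrist_force: [-4.2, 0.6, -0.7]
finger_gap: 0.258
finger_force: 59.5
```

Request:
{"method": "carry_out", "body": {
  "rows": [
    [-0.005,0,0,0],
    [-0.005,0,0,0]
  ]
}}

```text
time_s: 22.2
eef_pos: [0.5427, 0.1953, 0.1978]
ee_rot: [-0.0, -0.002, 1.0, 0.0]
wrist_force: [-3.4, -0.3, -2.1]
finger_gap: 0.255
finger_force: 59.4
```

Request:
{"method": "carry_out", "body": {
  "rows": [
    [-0.005,0,0,0],
    [-0.005,0,0,0]
  ]
}}

```text
time_s: 22.4
eef_pos: [0.5431, 0.1953, 0.1979]
ee_rot: [-0.0, -0.002, 1.0, 0.0]
wrist_force: [-4.0, 0.6, -1.4]
finger_gap: 0.253
finger_force: 59.5
```

Request:
{"method": "carry_out", "body": {
  "rows": [
    [-0.005,0,0,0],
    [-0.005,0,0,0]
  ]
}}

```text
time_s: 22.6
eef_pos: [0.5435, 0.1952, 0.1979]
ee_rot: [-0.0, -0.002, 1.0, -0.0]
wrist_force: [-5.1, 0.1, -0.3]
finger_gap: 0.256
finger_force: 59.6
```

Request:
{"method": "carry_out", "body": {
  "rows": [
    [-0.005,0,0,0],
    [-0.005,0,0,0]
  ]
}}

```text
time_s: 22.8
eef_pos: [0.544, 0.1952, 0.1979]
ee_rot: [-0.0, -0.002, 1.0, -0.0]
wrist_force: [-5.7, 0.7, -0.3]
finger_gap: 0.256
finger_force: 59.6
```

```bash
python3 -c "from look import look;look()"
```

```text
22.8 [0.544  0.1952 0.1979] [-5.7  0.7 -0.3] [0.05 1.22 0.01]
scene wide edge 237 [0.5438 0.5526 0.5566] 0.1841
  z band 0.1 73 [0.5431 0.5514 0.5531]
  z band 0.15 102 [0.5462 0.5548 0.5569]
top wide edge 0
```

Request:
{"method": "carry_out", "body": {
  "rows": [
    [-0.005,0,0,0],
    [-0.005,0,0,0]
  ]
}}

```text
time_s: 23.1
eef_pos: [0.5443, 0.1953, 0.1979]
ee_rot: [-0.0, -0.002, 1.0, -0.0]
wrist_force: [-6.3, 0.7, 1.3]
finger_gap: 0.258
finger_force: 59.7
```

Request:
{"method": "carry_out", "body": {
  "rows": [
    [-0.005,0,0,0],
    [-0.005,0,0,0]
  ]
}}

```text
time_s: 23.3
eef_pos: [0.5447, 0.1953, 0.1979]
ee_rot: [-0.001, -0.002, 1.0, -0.0]
wrist_force: [-5.8, -0.3, 0.8]
finger_gap: 0.252
finger_force: 59.7
```

```bash
python3 -c "from look import look;look()"
```

```text
23.3 [0.5447 0.1953 0.1979] [-5.8 -0.3  0.8] [-0.    1.47  0.03]
scene wide edge 240 [0.5436 0.5528 0.5567] 0.1842
  z band 0.1 74 [0.5431 0.5513 0.553 ]
  z band 0.15 110 [0.5458 0.5547 0.5571]
top wide edge 0
```

Request:
{"method": "carry_out", "body": {
  "rows": [
    [-0.005,0,0,0],
    [-0.01,0,0,0],
    [-0.01,0,0,0]
  ]
}}

```text
time_s: 23.7
eef_pos: [0.5456, 0.1951, 0.1979]
ee_rot: [-0.001, -0.002, 1.0, -0.0]
wrist_force: [-7.6, 0.5, 1.4]
finger_gap: 0.256
finger_force: 59.8
```

Request:
{"method": "carry_out", "body": {
  "rows": [
    [-0.005,0,0,0],
    [-0.01,0,0,0],
    [-0.01,0,0,0]
  ]
}}

```text
time_s: 24.0
eef_pos: [0.5465, 0.1952, 0.1979]
ee_rot: [-0.001, -0.002, 1.0, -0.0]
wrist_force: [-7.7, -0.9, 1.0]
finger_gap: 0.256
finger_force: 59.8
```

```bash
python3 -c "from look import look;look()"
```

```text
24.0 [0.5465 0.1952 0.1979] [-7.7 -0.9  1. ] [-0.03  1.61  0.01]
scene wide edge 242 [0.5439 0.5529 0.557 ] 0.184
  z band 0.1 76 [0.5434 0.5515 0.5534]
  z band 0.15 107 [0.5458 0.5548 0.5571]
top wide edge 0
```

Request:
{"method": "carry_out", "body": {
  "rows": [
    [0,0,0,0],
    [0,0,0,0],
    [0.01,0,0,0],
    [0.02,0,0,0],
    [0.02,0,0,0]
  ],
  "force": 20
}}

```text
time_s: 24.6
eef_pos: [0.545, 0.1952, 0.1979]
ee_rot: [-0.0, -0.002, 1.0, -0.0]
wrist_force: [-5.1, -0.3, 0.1]
finger_gap: 0.256
finger_force: 59.6
```

```bash
python3 -c "
from look import *
look()
g=bot.grab_frame('scene');np.savez('s5.npz',**g);P=cloud(g)
m=P[box(P,np.array([.5,.165,.06]),np.array([.57,.19,.14]))]
for lo in np.arange(.06,.14,.02):
    z=m[(m[:,2]>lo)&(m[:,2]<lo+.02)];print(round(lo,2),len(z),np.percentile(z[:,0],[5,50,95]).round(4) if len(z) else '')
uu,vv=proj(g,np.array([.545,.194,.15])).astype(int)
b=cv2.resize(g['img'][vv-50:vv+50,uu-60:uu+60],(660,550),interpolation=2)
cv2.imwrite('pics/c4.png',b[:,:,::-1])"
```

```text
24.6 [0.545  0.1952 0.1979] [-5.1 -0.3  0.1] [ 0.02  1.02 -0.  ]
scene wide edge 239 [0.5431 0.5529 0.5567] 0.1847
  z band 0.1 74 [0.5426 0.5516 0.5535]
  z band 0.15 107 [0.5451 0.5547 0.5568]
top wide edge 0  
0.06 0 
0.08 0 
0.1 0 
0.12 3 [0.552  0.5523 0.5534]
0.14 0
```

View pics/c4.png

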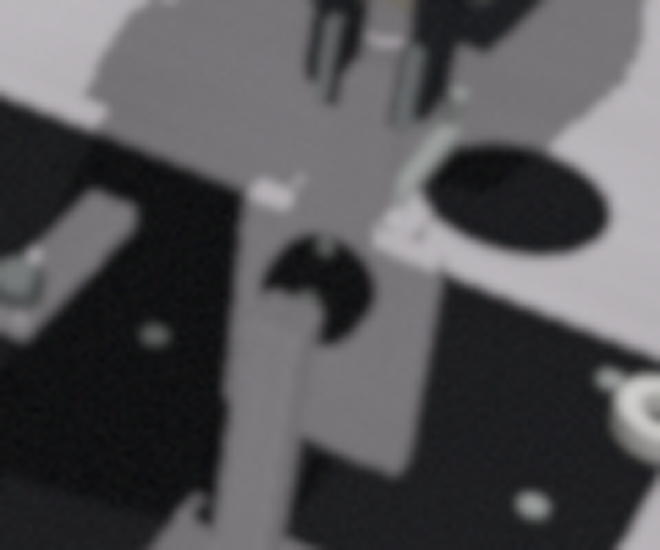

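The scene crop shows the wide gauge against the collar (320,290), tilted slightly, with the neck between the fingers at (370,60). The grip force hasn't dropped, so I'll set it together with the hand value, ease back and release.

Request:
{"method": "carry_out", "body": {
  "rows": [
    [0.01,0,0,0],
    [0.02,0,0,0],
    [0.02,0,0,0],
    [0.02,0,0,0]
  ],
  "hand": 0,
  "force": 20
}}

```text
time_s: 25.15
eef_pos: [0.5434, 0.1952, 0.1979]
ee_rot: [0.0, -0.002, 1.0, -0.0]
wrist_force: [-2.0, 0.3, -2.0]
finger_gap: 0.251
finger_force: 59.4
```

```bash
python3 -c "
from look import look;look()"
```

```text
25.15 [0.5434 0.1952 0.1979] [-2.   0.3 -2. ] [-0.03  0.34 -0.02]
scene wide edge 244 [0.5435 0.5532 0.5567] 0.1845
  z band 0.1 76 [0.5421 0.5519 0.5538]
  z band 0.15 109 [0.5452 0.5548 0.5569]
top wide edge 0
```

Request:
{"method": "carry_out", "body": {
  "rows": [
    [0,0,0.01,0],
    [0,0,0.013,0],
    [0,0,0.013,0]
  ]
}}

```text
time_s: 25.55
eef_pos: [0.5432, 0.1953, 0.1966]
ee_rot: [0.0, -0.002, 1.0, 0.0]
wrist_force: [-2.1, 0.3, -1.6]
finger_gap: 0.261
finger_force: 59.5
```

Request:
{"method": "carry_out", "body": {
  "rows": [
    [0,0,0,0],
    [0,0,0,0],
    [0,0,0,0],
    [0,0,0,0],
    [0,0,0,0]
  ],
  "hand": 0.7
}}

```text
time_s: 26.05
eef_pos: [0.5433, 0.1952, 0.1967]
ee_rot: [0.0, -0.002, 1.0, 0.0]
wrist_force: [0.2, 0.8, -0.1]
finger_gap: 0.697
finger_force: 0.0
```

```bash
python3 -c "
from look import *
look()
f=bot.grab_frame('wrist');P=cloud(f);np.savez('w6.npz',**f)
b=cv2.resize(f['img'],(800,500));cv2.imwrite('pics/c5.png',b[:,:,::-1])"
```

```text
26.05 [0.5433 0.1952 0.1967] [ 0.2  0.8 -0.1] [-0.08  0.04 -0.01]
scene wide edge 249 [0.544  0.5544 0.5564] 0.184
  z band 0.1 79 [0.5459 0.5545 0.5568]
  z band 0.15 104 [0.5441 0.5545 0.5561]
top wide edge 0
```

View pics/c5.png

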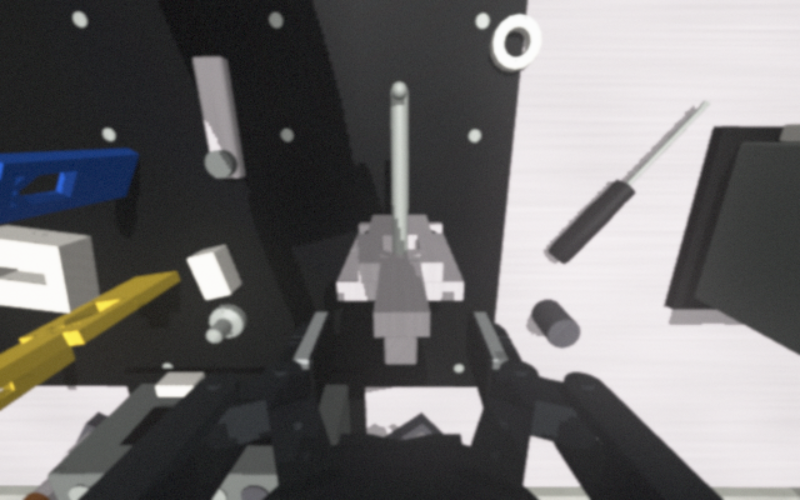

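The wrist view shows the fingers open, and both gauges hanging on the bar against each other around (400,260). The post is at (400,350). I'll retreat straight up and verify.

Request:
{"method": "carry_out", "body": {
  "rows": [
    [0,0,-0.1,0],
    [0,0,-0.3,0],
    [0,0,-0.6,0],
    [0,0,-1,0],
    [0,0,-1,0]
  ]
}}

```text
time_s: 26.7
eef_pos: [0.5457, 0.196, 0.3047]
ee_rot: [0.005, -0.002, 1.0, 0.001]
wrist_force: [0.5, 0.8, 0.9]
finger_gap: 0.703
finger_force: 0.0
```

Request:
{"method": "carry_out", "body": {
  "rows": [
    [0.3,0,-0.1,0],
    [0.6,0,-0.2,0],
    [1,0,-0.2,0],
    [1,0,-0.2,0]
  ]
}}

```text
time_s: 27.1
eef_pos: [0.4401, 0.1952, 0.3178]
ee_rot: [0.0, -0.002, 1.0, 0.0]
wrist_force: [1.6, -0.0, 0.3]
finger_gap: 0.699
finger_force: 0.0
```

Request:
{"method": "carry_out", "body": {
  "rows": [
    [0.3,-0.3,0,0],
    [0.6,-0.6,0,0],
    [0.6,-1,0,0],
    [0.6,-1,0,0],
    [0.6,-1,0,0]
  ]
}}

```text
time_s: 27.6
eef_pos: [0.3839, 0.0941, 0.3173]
ee_rot: [0.001, -0.0, 1.0, 0.0]
wrist_force: [-0.3, 0.0, -0.8]
finger_gap: 0.699
finger_force: 0.0
```

```bash
python3 -c "
from look import *
f=look();g=bot.grab_frame('scene');w=bot.grab_frame('wrist')
for n,h in(('scene',g),('top',f),('wrist',w)):
    P=cloud(h)
    for nm,lo,hi in(('neck',(.5,.175,.2),(.58,.215,.245)),('neck shoulder',(.5,.165,.13),(.546,.182,.183)),('neck low',(.5,.165,.055),(.545,.225,.1)),('wide top',(.52,.14,.172),(.58,.172,.19)),('wide top+y',(.52,.222,.172),(.58,.25,.19)),('wide low',(.53,.14,.075),(.57,.168,.11)),('collar',(.5,.17,.174),(.61,.18,.182))):
        q=P[box(P,np.array(lo),np.array(hi))]
        print(n,nm,len(q),(q.mean(0).round(4),np.percentile(q[:,0],[3,97]).round(4),q[:,2].max().round(4)) if len(q) else '')
u,v=proj(f,np.array([.53,.194,.18])).astype(int);uu,vv=proj(g,np.array([.545,.194,.16])).astype(int)
a=cv2.resize(f['img'][v-35:v+35,u-35:u+35],(400,400),interpolation=2);b=cv2.resize(g['img'][vv-50:vv+50,uu-50:uu+50],(400,400),interpolation=2)
cv2.imwrite('pics/c6.png',np.hstack([a,b])[:,:,::-1])"
```

```text
27.6 [0.3839 0.0941 0.3173] [-0.3  0.  -0.8] [-0.   -0.04  0.01]
scene wide edge 243 [0.5446 0.5544 0.5567] 0.1846
  z band 0.1 74 [0.5461 0.5545 0.5561]
  z band 0.15 109 [0.5447 0.5544 0.5566]
top wide edge 24 [0.5435 0.5474 0.5543] 0.1853
scene neck 272 (array([0.5414, 0.1978, 0.225 ]), array([0.5322, 0.5447]), np.float64(0.244))
scene neck shoulder 19 (array([0.539 , 0.1754, 0.1821]), array([0.5307, 0.5451]), np.float64(0.1829))
scene neck low 23 (array([0.5425, 0.2054, 0.0578]), array([0.5401, 0.5444]), np.float64(0.0611))
scene wide top 48 (array([0.5523, 0.1647, 0.1797]), array([0.5439, 0.5572]), np.float64(0.185))
scene wide top+y 53 (array([0.5519, 0.2287, 0.1795]), array([0.5434, 0.557 ]), np.float64(0.1838))
scene wide low 27 (array([0.5553, 0.1612, 0.0929]), array([0.5536, 0.5566]), np.float64(0.1094))
scene collar 25 (array([0.5496, 0.1753, 0.1794]), array([0.531 , 0.5569]), np.float64(0.182))
top neck 95 (array([0.5369, 0.1933, 0.2307]), array([0.5317, 0.5443]), np.float64(0.2438))
top neck shoulder 56 (array([0.5378, 0.1731, 0.1651]), array([0.532 , 0.5448]), np.float6
[... 306 characters left out ...]
low 19 (array([0.5474, 0.1599, 0.0933]), array([0.5437, 0.5554]), np.float64(0.11))
top collar 29 (array([0.5445, 0.1751, 0.1798]), array([0.5332, 0.5582]), np.float64(0.182))
wrist neck 0 
wrist neck shoulder 192 (array([0.5403, 0.1699, 0.1583]), array([0.5306, 0.5449]), np.float64(0.1824))
wrist neck low 233 (array([0.533 , 0.1812, 0.075 ]), array([0.5295, 0.5432]), np.float64(0.0993))
wrist wide top 142 (array([0.5459, 0.1654, 0.1792]), array([0.5357, 0.554 ]), np.float64(0.1824))
wrist wide top+y 0 
wrist wide low 79 (array([0.544 , 0.1624, 0.0933]), array([0.5419, 0.5531]), np.float64(0.1093))
wrist collar 50 (array([0.5457, 0.1729, 0.18  ]), array([0.5334, 0.5545]), np.float64(0.1819))
```

View pics/c6.png

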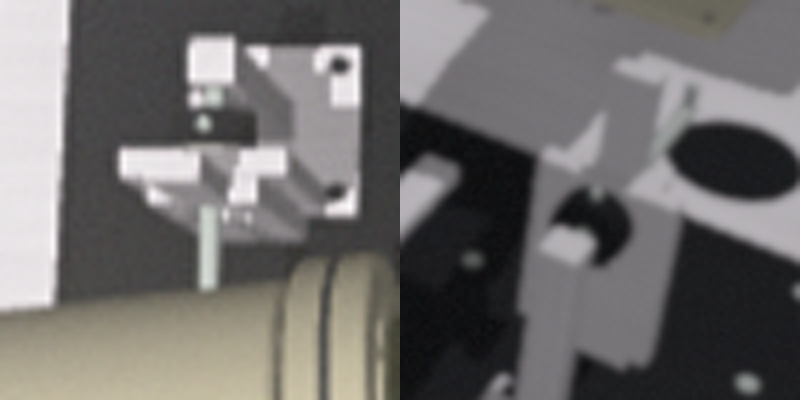

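The crops show both gauges upright and face to face. In the left one no white ring is visible between the wide gauge (200,155) and the black collar (225,125). One numeric check of the ring gap before handing in.

```bash
python3 -c "
from h import *
from bench import bot
xs=np.arange(.535,.590,.002)
f=dict(np.load('top0.npz'));g=bot.grab_frame('top')
for y in(.186,.201):
  for h in(f,g):
    p=proj(h,np.stack([xs,0*xs+y,0*xs+.1775],-1)).astype(np.float32)
    print(y,[ (int(x*1000),int(c)) for x,c in zip(xs,cv2.remap(cv2.cvtColor(h['img'],cv2.COLOR_RGB2GRAY),p[None],None,cv2.INTER_LINEAR)[0])])
"
```

```text
0.186 [(535, 162), (537, 179), (539, 191), (541, 189), (543, 179), (545, 166), (547, 149), (549, 188), (551, 221), (553, 238), (555, 236), (557, 200), (559, 132), (561, 73), (563, 58), (565, 59), (567, 60), (569, 62), (571, 63), (573, 65), (575, 82), (577, 101), (579, 115), (581, 117), (583, 123), (585, 147), (587, 193), (589, 225)]
0.186 [(535, 122), (537, 112), (539, 106), (541, 106), (543, 113), (545, 127), (547, 146), (549, 154), (551, 156), (553, 156), (555, 155), (557, 130), (559, 94), (561, 63), (563, 57), (565, 62), (567, 62), (569, 61), (571, 62), (573, 67), (575, 82), (577, 100), (579, 114), (581, 116), (583, 123), (585, 147), (587, 191), (589, 224)]
0.201 [(535, 198), (537, 201), (539, 204), (541, 207), (543, 206), (545, 196), (547, 171), (549, 206), (551, 232), (553, 246), (555, 246), (557, 230), (559, 151), (561, 83), (563, 60), (565, 72), (567, 81), (569, 81), (571, 74), (573, 85), (575, 131), (577, 179), (579, 209), (581, 196), (583, 165), (585, 159), (587, 190), (589, 227)]
0.201 [(535, 136), (537, 139), (539, 150), (541, 185), (543, 213), (545, 229), (547, 229), (549, 230), (551, 226), (553, 214), (555, 189), (557, 153), (559, 102), (561, 67), (563, 61), (565, 72), (567, 81), (569, 82), (571, 76), (573, 84), (575, 130), (577, 178), (579, 207), (581, 195), (583, 165), (585, 160), (587, 189), (589, 225)]
```

```bash
python3 -c "
from bench import bot
print(bot.job_done())"
```

```text
the job is handed in; nothing more can be done
None
```

I handed the job in at about 28 s: both gauges hang upright and face to face on the bar, and the stop's ring is, as far as I can tell, fully in. I judge that from the push force rising from about 4 N to 7.7 N with the wide gauge no longer moving, and the camera puts the ring about 5 to 6 mm in. I saw no bystander disturbed, and the hand-in returned no verdict.

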